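# Shift the range selector to the pinned slot

## Task

On the test bench's range selector, push the lever out of its parking slot and through the H-shaped gate until it is fully home in the slot marked by the upright pin. Do not run it into either of the slots marked by a flat square tile on the way. Only push the lever, never grip it between the fingers; leave it in its slot and leave everything else where it stands.

Things in the scene. Friction and masses are not known exactly. Their poses are not given: they have to be found in the camera images.
- selector: fixed grey housing 220 x 220 mm, 94 mm high to its light deck, turned up to 0.45 rad; origin at the centre of its underside; x points away from the robot (far), y to the left. An H-shaped gate is cut in the deck. The lever starts in the near left leg (the parking slot, no marker beside it); each of the other three leg ends has one marker
- gate_mid (a point): centre of the H at deck level, 94 mm above the table, with the selector's axes. Two legs along x at y = -24 and +24 mm, each ending (lever axis) at x = -26 and +26 mm, joined by one cross slot along y at x = 0. Slots are 17 mm wide, the lever's rod 10 mm thick
- lever_along (a joint): lean of the lever along the selector's x, rad: + far, - near; 0 is the cross slot, stops at +0.338 and -0.338 (fully home in a far or near slot). It can cross between the legs only within about 0.04 of 0. No spring: it stays where it is left; about 2 to 4 N at the handle moves it
- lever_across (a joint): lean of the lever along the selector's y axis, rad: + to the left; stops at +0.330 (left leg) and -0.330 (right leg); same stiffness, no spring
- handle_mid (a point): centre of the lever's handle, an upright black bar 32 mm square and 60 mm long on the lever's axis, 165 mm from the pivot; the pivot is 20 mm above the table under the centre of the H. This point is 185 mm above the table when upright; home in any slot it is at 167 mm, 55 mm along x and 50 mm along y from the H's centre
- lever_at_gate (a point): point of the lever's axis at the level of the gate plate, 70 mm from the pivot
- marker_pin: upright round-headed dark steel pin, 35 mm high, ball head 22 mm, fixed on the deck beside the end of the slot to be engaged: 56 mm left or right and 30 mm far or near of the centre of the H; origin at its foot. Which of the three slots it marks changes
- tile_a: flat square dark steel tile, 32 x 32 x 6 mm, fixed on the deck beside the end of a slot that must not be entered (same offsets as the pin); origin under its centre
- tile_b: second flat square tile, the same as the first, beside the other slot that must not be entered
- grip_near: near face of the lever's handle; the four faces are 28 mm wide (near and far faces along y, left and right faces along x), 60 mm long, and stand 16 mm off the lever's axis. This body's origin is the lever's pivot, not the face.
- grip_far: far face of the lever's handle; the four faces are 28 mm wide (near and far faces along y, left and right faces along x), 60 mm long, and stand 16 mm off the lever's axis. This body's origin is the lever's pivot, not the face.
- grip_left: left face of the lever's handle; the four faces are 28 mm wide (near and far faces along y, left and right faces along x), 60 mm long, and stand 16 mm off the lever's axis. This body's origin is the lever's pivot, not the face.
- grip_right: right face of the lever's handle; the four faces are 28 mm wide (near and far faces along y, left and right faces along x), 60 mm long, and stand 16 mm off the lever's axis. This body's origin is the lever's pivot, not the face.
- spacer: brass ring spacer, 28 mm across, 12 mm high, loose on the selector's deck beyond the gate; bystander, to be left alone
- bushing: copper bushing, upright cylinder 16 mm across, 22 mm high, loose on the right part of the selector's deck; bystander, to be left alone
- meter: grey hand-held meter lying flat on the table, 150 x 75 x 35 mm, left of the selector; bystander, to be left alone
- adapter: black power adapter brick on the table, 120 x 55 x 34 mm, right of the selector; bystander, to be left alone
- screwdriver: screwdriver lying on the table; bystander, to be left alone
- parts_bin: blue open parts bin on the table, 130 x 100 x 55 mm; bystander, to be left alone

How it is judged (in metres and radians):
At the end, for the whole second after the job is handed in: The lever stands still in the slot beside the pin (its axis at the gate within 45 mm of the pin, which holds only in that leg), leaning at least 0.305 rad along x (full home is 0.338), and no bystander has moved more than 15 mm (horizontal distance between lever_at_gate and marker_pin below 0.045 m and (value of joint lever_along above 0.305 rad or value of joint lever_along below -0.305 rad) and velocity of joint lever_along between -0.05 and 0.05 rad/s and velocity of joint lever_across between -0.05 and 0.05 rad/s and distance of each of spacer, bushing, meter, adapter, screwdriver, parts_bin from where it was at the start of the episode below 0.015 m); the robot touches nothing.
It fails at once if the lever is run into a slot marked by a square tile (more than 0.2 rad along x beside a tile) ((value of joint lever_along above 0.2 rad or value of joint lever_along below -0.2 rad) and (horizontal distance between lever_at_gate and tile_a below 0.045 m or horizontal distance between lever_at_gate and tile_b below 0.045 m)).
It fails at once if the handle is gripped: opposite faces pressed by the fingers at once (over 1 N each) ((contact force between the fingers and grip_near above 1 N and contact force between the fingers and grip_far above 1 N) or (contact force between the fingers and grip_left above 1 N and contact force between the fingers and grip_right above 1 N)).
It fails at once if a bystander is moved or lifted by more than 15 mm (distance of any of spacer, bushing, meter, adapter, screwdriver, parts_bin from where it was at the start of the episode above 0.015 m).
It also fails if it takes over 54 s, if anything falls off the work surface, if the arm or the gripper's body presses on something with over 40 N, if the wrist force passes 120 N, or if a joint passes its speed limit or range.

## Robot

A 7-joint arm with a two-finger parallel gripper is mounted at the origin on the work surface. World frame = base frame: x ahead of the robot, y to its left, z up, the work surface at z = 0. Lengths are in mm, angles in rad, forces in N, time in s.
With the tool pointing down it reaches from about 400 to 900 mm from the base axis. Payload 5.5 kg.
Tool frame: the origin (TCP) lies on the centre line of the jaws, within the pads' length; the fingertips stand 11 mm ahead of it and the grasp point (between the pads) lies 8 mm behind it; z points along the fingers, x is the direction in which the jaws open and shut, and the axes are right-handed (so a half turn about z gives the same grasp; the last joint's range is limited). The gripper opens to 85 mm and grips with 20 to 120 N. Pads are 22 mm wide; open, the fingers measure 114 mm over their backs; the gripper's body (76 mm by 85 mm) begins 54 mm behind the grasp point. The pads swing forward as they close: fully open they stand 13 mm farther back than shut.
Start: joints at [-0.932, 0.501, -0.427, 1.55, 0.221, 1.138, -0.21], TCP at [238.524, 604.653, 242.31] pointing down, gripper open.
Joint ranges: [-2.88, 2.88], [-0.31, 2.03], [-1.54, 1.56], [0.2, 2.42], [-1.41, 4.55], [0.19, 2.02], [-2.57, 2.57]. Speed limits (rad/s): [2.57, 2.57, 3.14, 3.14, 3.14, 3.14, 3.14].

## Interface

Orientations are given as a rotation vector (axis times angle).
In Python, from cell import read_state, grab_frame, workorder gives the robot as it stands. The module is installed in compiled form; this text tells all that it offers.
- The arm moves only by the tool move_arm, never from a script. Its argument "series" is one flat list of numbers, 6 for each row, row after row: the shift along the tool's x, y, z in m, then the turn, a rotation vector about the tool's x, y, z in degrees. A call has exactly 5 rows; each row is the pose to reach, as a shift and turn from the pose measured when the call began, along the tool's axes at that moment; what a row does not reach only later rows make up. A row lasts 1/12 s, in which the tool goes at most 41.7 mm and 7.16 degrees, less where a joint would pass 70% of its speed; a pose out of reach is approached as far as the arm can. A call with a gripper value outside its range is refused whole. "grip" is the gripper command: -1 is shut, 1 is fully open, values between are in proportion, set as the call begins (left out, the last holds). The fingers move at their own pace and stop on an object; "grip_force" is the grip in N (left out, the last holds). Time passes only in rows, so rows that repeat a pose let the fingers close, or fill a call up. It gives the time, the measured TCP pose, the force and the opening at its end, in the units of the state.
- read_state(): the state, without advancing time (a new reading comes with each control period).
- grab_frame(name): name is "scene" or "top" or "wrist"; returns a dict with "pixels" (384x512x3 uint8, blue, green, red), "range_z" (384x512 float32, mm along the optical axis (not along the pixel's ray), 0 where there is no reading), "fx", "fy", "cx", "cy" (pixels), "rvec" (rotation vector, rad) and "tvec" (3), from world to camera coordinates, as OpenCV has them. Camera axes: x right, y down, z forward; pixel columns grow to the right and rows downward; lengths in mm; the calibration is good to about 2 mm. A picture is of the moment at which its call begins.
- workorder.job_done(): hands the job in, once; it reports no verdict.
The state is a dict: "time_s": time; "joints": joint angles; "joint_velocities": joint speeds; "tau": joint torques, N m; "ee_pos": TCP position; "tcp_rot": TCP orientation; "ft_force": force on the tool from outside, world axes, zero at the start; "moment": the same for the moment, N m; "finger_gap": opening from 0.0 (shut) to 1.0 (fully open).
Only numpy, scipy, OpenCV 4.12 (cv2) and the standard library are available. Lean on these libraries where they do the work, as an engineer would, in place of code of your own. Each camera call takes 0.05 s, during which the arm holds its last target.

## Working session

There is one attempt and no reset: what is moved stays moved. The work goes in short steps, Python scripts to look and compute and a tool call to move; the robot and the scene stay as the last step left them, time stands still between calls to the robot, and variables do not carry over. Pictures are saved under pics/ and viewed, and the job is handed in when it is done.

Besides the shell and the picture viewer there is one more tool, called in YAML: its name, and indented under it one key for each argument. move_arm: Moves the arm, as the interface text tells. Its arguments: {"type":"object","properties":{"series":{"type":"array","items":{"type":"number"}},"grip":{"type":"number"},"grip_force":{"type":"number"}},"required":["series"]}

```bash
mkdir -p pics; python3 - <<'E'
from cell import read_state, grab_frame
import cv2,numpy as np,pickle
s=read_state();print(s)
for n in ["scene","top","wrist"]:
    f=grab_frame(n);pickle.dump(f,open(f"pics/{n}0.pkl","wb"));cv2.imwrite(f"pics/{n}0.png",f["pixels"])
    R=cv2.Rodrigues(np.array(f["rvec"],float))[0];print(n,f["fx"],f["cx"],f["cy"],-R.T@np.array(f["tvec"]).ravel(),R[2])
E
```

```text
{'time_s': 0.0, 'joints': array([-0.93181829,  0.50183854, -0.4267352 ,  1.55144157,  0.22081789,
        1.13830816, -0.21029459]), 'joint_velocities': array([-0.00030165, -0.00075193, -0.00044088, -0.00127384, -0.00156024,
        0.00176088,  0.00074432]), 'tau': array([ 6.74609032e-05, -5.69520307e+01, -5.81714854e+00, -2.80949485e+01,
        1.04670745e-02,  1.17402209e-02, -6.08843365e-06]), 'ee_pos': array([238.38261068, 603.99079152, 241.26372757]), 'tcp_rot': array([ 2.59637422e+00,  1.76682944e+00, -2.53914626e-03]), 'ft_force': array([-1.03720082, -0.84680493,  0.46767007]), 'moment': array([ 0.00164554, -0.01867898, -0.04292576]), 'finger_gap': 1.001235519528089}
scene 485.8441141878462 250.14374603854915 191.96234821114479 [1230.79178427 -250.93557084 1225.97350316] [-0.53273158  0.18953388 -0.82478723]
top 438.06967320794627 258.8849027753138 187.49491934419407 [ 2.80085077e+02 -7.20399527e-01  1.34293253e+03] [ 2.31281512e-01 -6.94813561e-04 -9.72886622e-01]
wrist 302.7602759319747 259.7602311833685 185.35488183815772 [168.69380847 633.11911258 372.71274817] [ 0.27752624 -0.11169154 -0.95420343]
```

View pics/scene0.png

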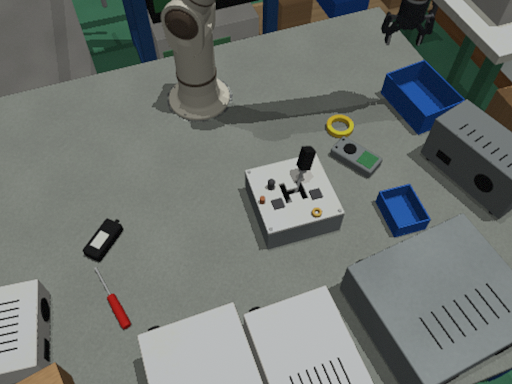

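View pics/top0.png

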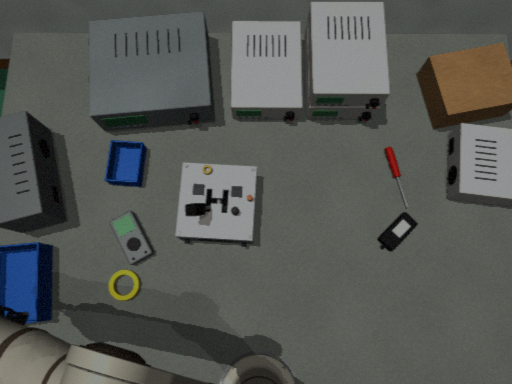

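```bash
python3 - <<'E'
import cv2,pickle,numpy as np
a=pickle.load(open("pics/top0.pkl","rb"));b=pickle.load(open("pics/scene0.pkl","rb"))
cv2.imwrite("pics/z1.png",cv2.resize(a["pixels"][155:250,165:270],None,fx=6,fy=6,interpolation=cv2.INTER_CUBIC))
cv2.imwrite("pics/z2.png",cv2.resize(b["pixels"][135:250,235:355],None,fx=5,fy=5,interpolation=cv2.INTER_CUBIC))
E
```

```text
(no output)
```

View pics/z1.png

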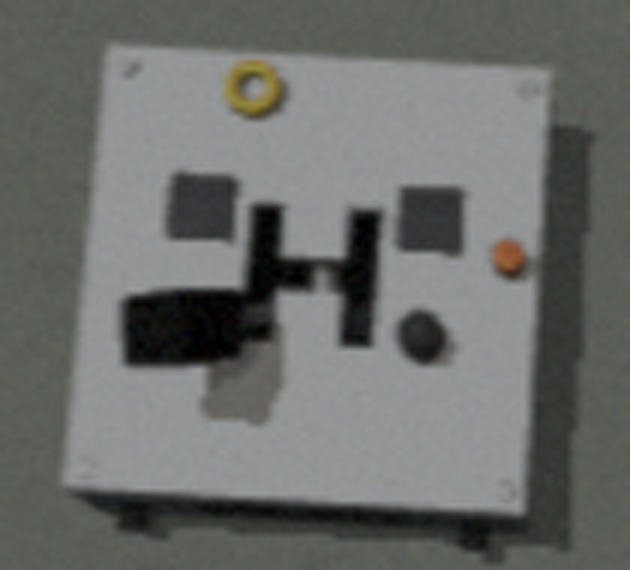

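View pics/z2.png

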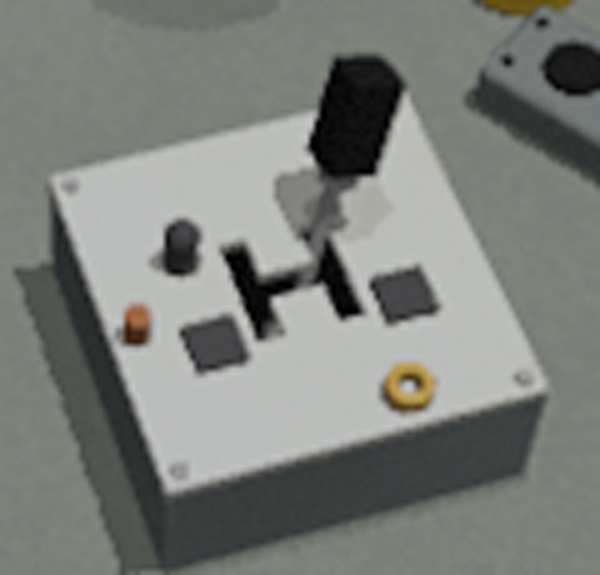

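```bash
cat > h.py <<'E'
import cv2,pickle,numpy as np
def ray(f,u,v,z):
    R=cv2.Rodrigues(np.array(f["rvec"],float))[0];t=np.array(f["tvec"],float).ravel()
    K=np.array([[f["fx"],0,f["cx"]],[0,f["fy"],f["cy"]],[0,0,1]])
    c=-R.T@t; d=R.T@np.linalg.inv(K)@[u,v,1]
    return c+d*(z-c[2])/d[2]
def proj(f,P):
    K=np.array([[f["fx"],0,f["cx"]],[0,f["fy"],f["cy"]],[0,0,1]])
    return cv2.projectPoints(np.array(P,float).reshape(-1,1,3),np.array(f["rvec"],float),np.array(f["tvec"],float),K,None)[0].reshape(-1,2)
E
python3 - <<'E'
from h import *
a=pickle.load(open("pics/top0.pkl","rb"));b=pickle.load(open("pics/scene0.pkl","rb"))
def fit(P):  # FL FR NR NL
    P=np.array(P)[:,:2];c=P.mean(0)
    fx=(P[0]+P[1]-P[2]-P[3])/2; ly=(P[0]+P[3]-P[1]-P[2])/2
    print(c,np.linalg.norm(fx),np.linalg.norm(ly),np.arctan2(fx[1],fx[0]),np.arctan2(-ly[0],ly[1]))
    return c
def zz(q,f,u0,v0,s,z): return [ray(f,u0+(u+.5)/s-.5,v0+(v+.5)/s-.5,z) for u,v in q]
fit(zz([(106,45),(551,70),(525,515),(65,487)],a,165,155,6,94))
fit(zz([(548,393),(168,490),(50,180),(405,95)],b,235,135,5,94))
# gate: leg ends
print(np.mean(zz([(250,205),(380,211),(372,347),(240,340)],a,165,155,6,94),axis=0))
print(np.mean(zz([(282,205),(250,205),(380,211),(350,209)],a,165,155,6,94),axis=0))
c=np.array(zz([(203,207),(431,219)],a,165,155,6,97)); print("tiles",c)
c=np.array(zz([(215,343),(404,294)],b,235,135,5,97)); print("tiles scene R,L",c)
print("pin head", zz([(422,336)],a,165,155,6,118), zz([(181,236)],b,235,135,5,118))
print("bush",zz([(508,256)],a,165,155,6,116))
E
```

```text
[537.84420801 121.37011981] 219.7331049296414 219.99909605659943 -0.04727595991931246 -0.05479793546360443
[538.64265164 124.05168399] 217.82326436971323 219.2671073847447 -0.053685252293918344 -0.06454716389326898
[537.5852685  122.01221489  94.        ]
[571.3738435  120.49046724  94.        ]
tiles [[570.66123521 174.94410425  97.        ]
 [565.20147685  63.89199969  97.        ]]
tiles scene R,L [[563.34392316  67.03779525  97.        ]
 [569.43116582 178.91024576  97.        ]]
pin head [array([503.60079846,  66.13752907, 118.        ])] [array([502.66075863,  69.86099778, 118.        ])]
bush [array([542.91530165,  25.86721037, 116.        ])]
```

```bash
cat >> h.py <<'E'
from scipy.spatial.transform import Rotation as Rn
C=np.array([538,122.5]);YAW=-0.053
def l2w(x,y):
    c,s=np.cos(YAW),np.sin(YAW);return C+np.array([c*x-s*y,s*x+c*y])
def w2l(p):
    c,s=np.cos(YAW),np.sin(YAW);d=np.array(p[:2])-C;return np.array([c*d[0]+s*d[1],-s*d[0]+c*d[1]])
def plan(x,y,z,local=True):
    from cell import read_state
    s=read_state();R=Rn.from_rotvec(s["tcp_rot"])
    p=np.array([*(l2w(x,y) if local else (x,y)),z])
    ey=np.array([-np.sin(YAW),np.cos(YAW),0]);tz=np.array([0,0,-1.]);ty=np.cross(tz,ey)
    Rt=Rn.from_matrix(np.c_[ey,ty,tz])
    print("t",round(s["time_s"],2),"local",w2l(s["ee_pos"]).round(1),"z",s["ee_pos"][2].round(1),"F",s["ft_force"].round(1),"gap",round(s["finger_gap"],3))
    print("shift m",(R.inv().apply(p-s["ee_pos"])/1000).round(4),"turn deg",np.degrees((R.inv()*Rt).as_rotvec()).round(2))
E
python3 -c "
from h import *
plan(-115,52,242)"
```

```text
t 0.15 local [-324.7  465.1] z 241.5 F [-0.8  0.1 -0.6] gap 0.996
shift m [-0.3252  0.3299 -0.    ] turn deg [ -0.02   0.09 -18.49]
```

move_arm:
  series: [-0.015,0.015,0,0,0,-2,-0.04,0.04,0,0,0,-5,-0.065,0.065,0,0,0,-9,-0.09,0.09,0,0,0,-13,-0.115,0.115,0,0,0,-18.5]
  grip: -1
  grip_force: 40

```text
time_s: 0.57
ee_pos: [303.4, 453.3, 241.2]
tcp_rot: [2.275, 2.166, -0.003]
ft_force: [1.0, 0.2, 1.2]
finger_gap: 0.302
```

```bash
python3 -c "
from h import *
plan(-115,52,242)"
```

```text
t 0.57 local [-251.8  317.9] z 241.2 F [1.  0.2 1.2] gap 0.302
shift m [-0.2664  0.1358 -0.0003] turn deg [-0.05  0.12  0.23]
```

move_arm:
  series: [-0.035,0.018,0,0,0,0,-0.07,0.036,0,0,0,0,-0.105,0.054,0,0,0,0,-0.14,0.072,0,0,0,0,-0.17,0.087,0,0,0,0]

```text
time_s: 0.98
ee_pos: [382.7, 276.2, 241.4]
tcp_rot: [2.276, 2.163, -0.004]
ft_force: [0.4, 0.7, 0.1]
finger_gap: 0.005
```

```bash
python3 -c "
from h import *
plan(-115,52,242)"
```

```text
t 0.98 local [-163.2  145.3] z 241.4 F [0.4 0.7 0.1] gap 0.005
shift m [-0.0934  0.048  -0.0004] turn deg [-0.04  0.17  0.13]
```

move_arm:
  series: [-0.03,0.015,0,0,0,0,-0.055,0.03,0,0,0,0,-0.08,0.042,0,0,0,0,-0.093,0.048,0,0,0,0,-0.093,0.048,0,0,0,0]

```text
time_s: 1.4
ee_pos: [427.3, 176.8, 241.4]
tcp_rot: [2.282, 2.155, -0.006]
ft_force: [-0.1, 0.6, -0.2]
finger_gap: 0.003
```

```bash
python3 -c "
from h import *
plan(-115,52,162)
from cell import grab_frame
f=grab_frame('wrist');pickle.dump(f,open('pics/w1.pkl','wb'));cv2.imwrite('pics/w1.png',f['pixels'])
f=grab_frame('scene');pickle.dump(f,open('pics/s1.pkl','wb'));cv2.imwrite('pics/s1.png',cv2.resize(f['pixels'][80:260,200:400],None,fx=3,fy=3,interpolation=cv2.INTER_CUBIC))
"
```

```text
t 1.4 local [-113.4   48.4] z 241.4 F [-0.1  0.6 -0.2] gap 0.003
shift m [ 0.004  -0.0016  0.0794] turn deg [-0.03  0.27 -0.23]
```

View pics/w1.png

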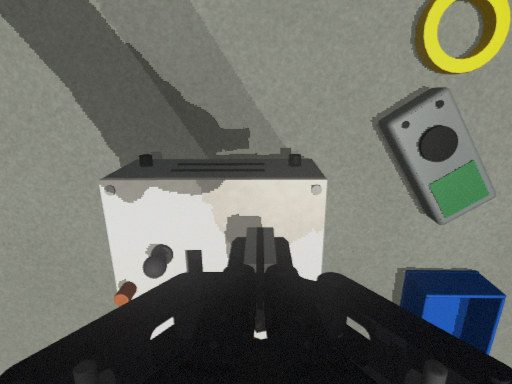

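View pics/s1.png

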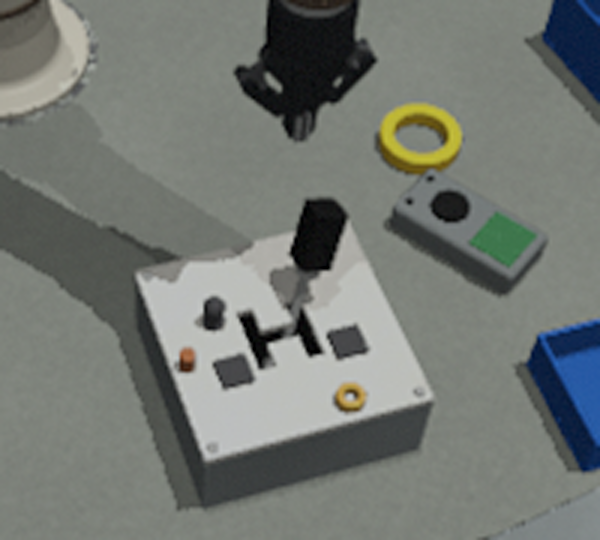

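move_arm:
  series: [0.002,-0.001,0.02,0,0,0,0.004,-0.002,0.045,0,0,0,0.004,-0.002,0.07,0,0,0,0.004,-0.002,0.082,0,0,0,0.004,-0.002,0.082,0,0,0]

```text
time_s: 1.92
ee_pos: [421.0, 185.4, 156.8]
tcp_rot: [-2.274, -2.165, 0.012]
ft_force: [-0.4, -0.6, 0.6]
finger_gap: -0.002
```

```bash
cat >> h.py <<'E'
def snap(tag):
    from cell import grab_frame
    f=grab_frame('scene');pickle.dump(f,open(f'pics/s{tag}.pkl','wb'))
    g=grab_frame('top');pickle.dump(g,open(f'pics/t{tag}.pkl','wb'))
    A=cv2.resize(f['pixels'][115:255,225:365],(560,560),interpolation=cv2.INTER_CUBIC)
    B=cv2.resize(g['pixels'][150:290,150:290],(560,560),interpolation=cv2.INTER_CUBIC)
    im=cv2.resize(np.hstack([A,B]),(800,400),interpolation=cv2.INTER_AREA)
    cv2.imwrite(f'pics/{tag}.png',im)
E
python3 -c "
from h import *
snap('a')
plan(-27,52,160)
"
```

```text
t 2.02 local [-117.9   57.3] z 159.5 F [ 1.1 -0.5 -0.3] gap 0.002
shift m [-0.0056  0.0909 -0.0007] turn deg [-0.12  0.14  0.18]
```

View pics/a.png

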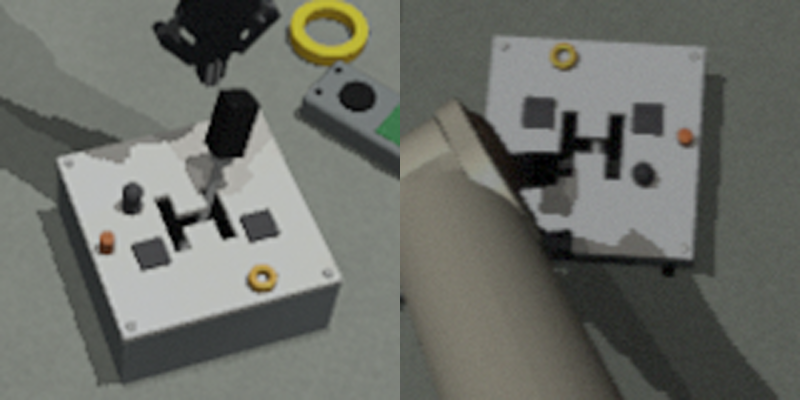

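move_arm:
  series: [-0.002,0.01,0,0,0,0,-0.005,0.02,0,0,0,0,-0.005,0.03,0,0,0,0,-0.005,0.04,0,0,0,0,-0.005,0.05,0,0,0,0]

```text
time_s: 2.43
ee_pos: [474.1, 178.3, 159.8]
tcp_rot: [2.277, 2.165, -0.005]
ft_force: [-3.2, -0.2, 1.1]
finger_gap: -0.001
```

```bash
python3 -c "
from h import *
snap('b')
plan(-27,52,160)
"
```

```text
t 2.53 local [-66.   52.1] z 159.4 F [ 0.3  0.4 -0.6] gap -0.001
shift m [-0.0002  0.039  -0.0007] turn deg [-0.08  0.13  0.09]
```

View pics/b.png

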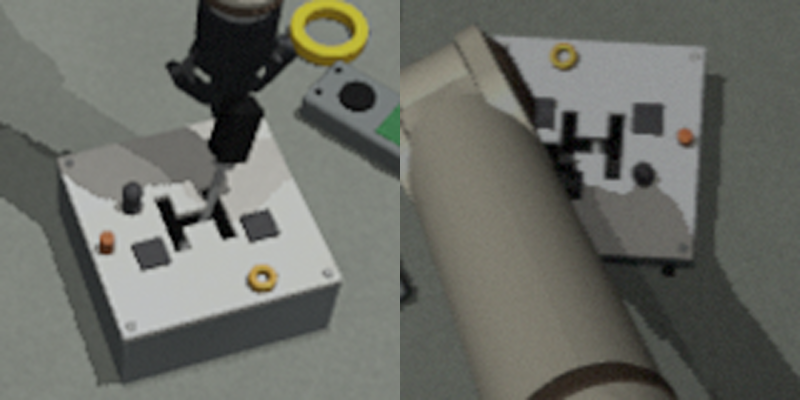

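```bash
cat >> h.py <<'E'
def crop(tag,u0=270,v0=130,w=80,h=80,s=7):
    f=pickle.load(open(f'pics/s{tag}.pkl','rb'))
    im=cv2.resize(f['pixels'][v0:v0+h,u0:u0+w],None,fx=s,fy=s,interpolation=cv2.INTER_CUBIC)
    im=np.clip(im.astype(float)*2.0,0,255).astype(np.uint8)
    cv2.imwrite(f'pics/{tag}_c.png',im)
def lean(tag,pts,across,u0=270,v0=130,s=7):
    # rod-axis pixels -> along angle, plane through pivot & selector x axis, leaning 'across'
    f=pickle.load(open(f'pics/s{tag}.pkl','rb'))
    ex=np.array([np.cos(YAW),np.sin(YAW),0]);ey=np.array([-np.sin(YAW),np.cos(YAW),0])
    n=ey*np.cos(across)-np.array([0,0,1])*np.sin(across)
    up=ey*np.sin(across)+np.array([0,0,1])*np.cos(across)
    piv=np.array([*C,20.])
    for u,v in pts:
        U,V=u0+(u+.5)/s-.5,v0+(v+.5)/s-.5
        a=ray(f,U,V,0);b=ray(f,U,V,300);d=b-a
        p=a+d*(n@(piv-a))/(n@d)-piv
        print((u,v),"x",round(p@ex,1),"r",round(np.linalg.norm(p),1),"along",round(np.arctan2(p@ex,p@up),3))
E
python3 -c "
from h import *
crop('b');crop('a')
"
```

```text
(no output)
```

View pics/b_c.png

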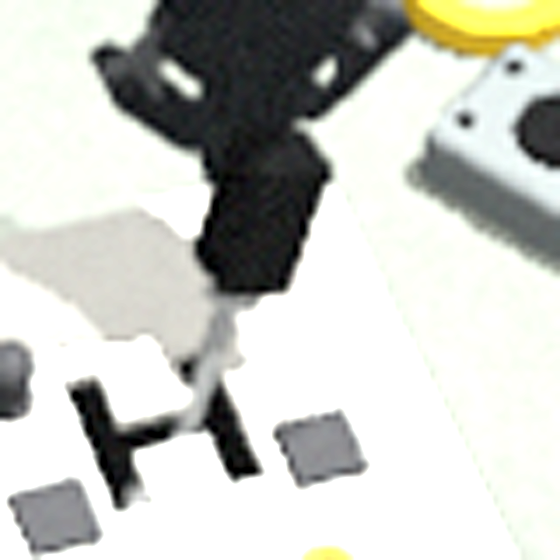

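View pics/a_c.png

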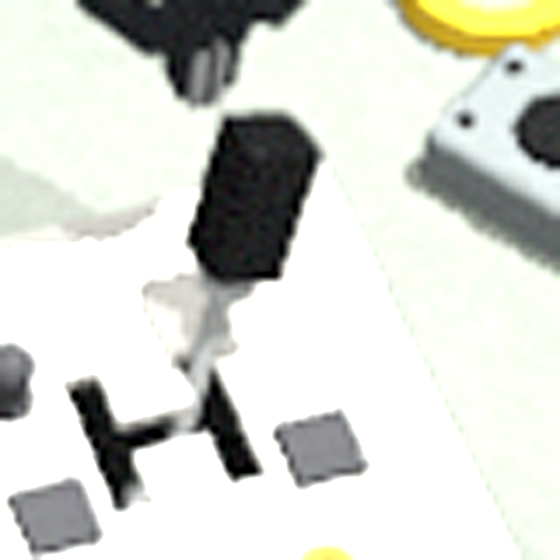

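```bash
python3 -c "
from h import *
lean('a',[(222,287),(212,340)],0.33)
lean('b',[(231,302),(216,350)],0.33)
"
```

```text
(222, 287) x -36.9 r 120.7 along -0.311
(212, 340) x -26.1 r 98.0 along -0.269
(231, 302) x -28.0 r 119.6 along -0.236
(216, 350) x -21.1 r 96.5 along -0.22
```

move_arm:
  series: [0,0.006,0,0,0,0,0,0.012,0,0,0,0,0,0.018,0,0,0,0,0,0.024,0,0,0,0,0,0.026,0,0,0,0]

```text
time_s: 2.95
ee_pos: [501.9, 176.7, 159.4]
tcp_rot: [2.278, 2.162, -0.003]
ft_force: [-2.0, 0.9, 0.2]
finger_gap: 0.001
```

```bash
python3 -c "
from h import *
snap('c');crop('c')
plan(-27,52,160)
"
```

```text
t 3.05 local [-39.4  52.2] z 159.4 F [-1.5  0.2  0.9] gap 0.002
shift m [-0.0002  0.0124 -0.0006] turn deg [-0.06  0.12  0.06]
```

View pics/c_c.png

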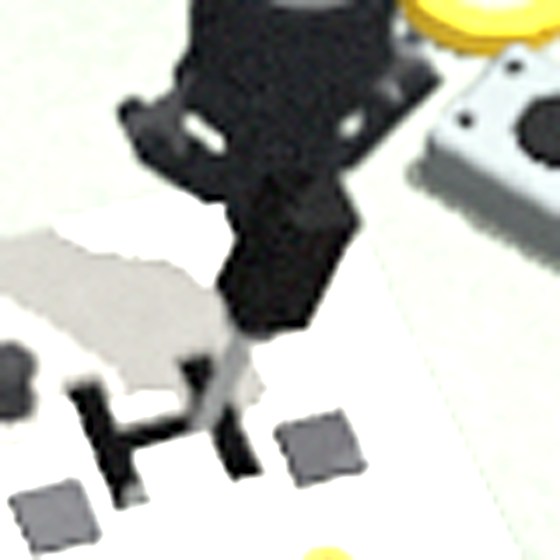

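```bash
python3 -c "
from h import *
lean('c',[(243,337),(226,380),(208,422)],0.33)
f=pickle.load(open('pics/sc.pkl','rb'))
# expected rod axis pixels for several along angles at r=125 and 80 (crop coords)
ex=np.array([np.cos(YAW),np.sin(YAW),0]);ey=np.array([-np.sin(YAW),np.cos(YAW),0]);a=.33
up=ey*np.sin(a)+np.array([0,0,1])*np.cos(a);piv=np.array([*C,20.])
for t in (-.338,-.1,-.05,0,.05):
  P=[piv+r*(np.sin(t)*ex+np.cos(t)*up) for r in (80,130)]
  print(t,((proj(f,P)-[270,130]+.5)*7-.5).round(0).tolist())
"
```

```text
(243, 337) x -11.7 r 114.5 along -0.102
(226, 380) x -7.2 r 92.3 along -0.078
(208, 422) x -3.4 r 69.5 along -0.049
-0.338 [[194.0, 369.0], [224.0, 263.0]]
-0.1 [[214.0, 398.0], [257.0, 310.0]]
-0.05 [[217.0, 405.0], [263.0, 322.0]]
0 [[221.0, 413.0], [269.0, 334.0]]
0.05 [[224.0, 420.0], [275.0, 347.0]]
```

move_arm:
  series: [0,0.003,0,0,0,0,0,0.006,0,0,0,0,0,0.009,0,0,0,0,0,0.012,0,0,0,0,0,0.013,0,0,0,0]

```text
time_s: 3.47
ee_pos: [515.0, 176.0, 159.5]
tcp_rot: [2.278, 2.162, -0.003]
ft_force: [-2.4, -0.1, 2.1]
finger_gap: 0.001
```

```bash
python3 -c "
from h import *
snap('d');crop('d')
plan(-27,52,160)
"
```

```text
t 3.57 local [-26.1  52.1] z 159.4 F [-1.2 -0.1  0.4] gap -0.003
shift m [-0.0001 -0.0009 -0.0006] turn deg [-0.05  0.11  0.05]
```

View pics/d_c.png

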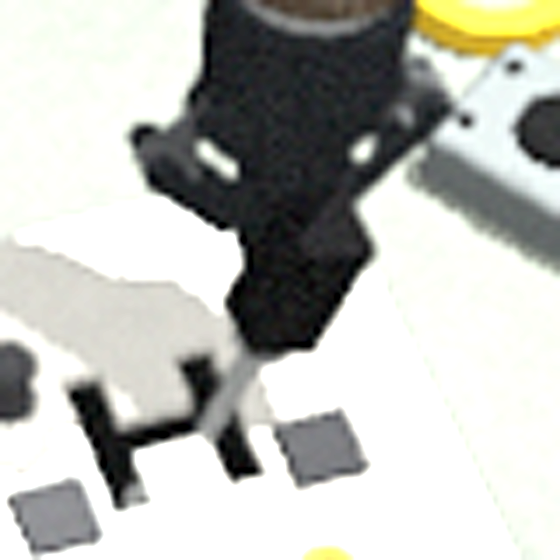

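View pics/d.png

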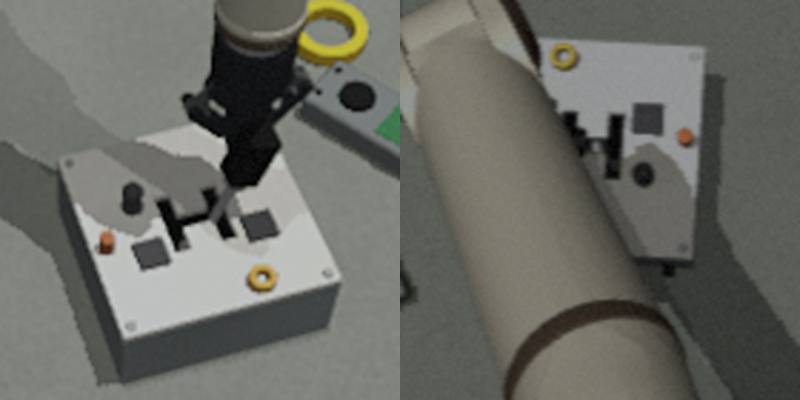

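```bash
python3 -c "
from h import *
lean('d',[(255,357),(238,388),(214,426)],0.33)
for p in [(120,437),(190,420)]:
  f=pickle.load(open('pics/sd.pkl','rb'));print(w2l(ray(f,270+p[0]/7,130+p[1]/7,94)), w2l(ray(f,270+p[0]/7,130+p[1]/7,90)))
for p in [(83,390),(125,498),(196,368),(240,470)]:
  print(w2l(ray(f,270+p[0]/7,130+p[1]/7,94)))
"
```

```text
(255, 357) x -0.0 r 115.6 along -0.0
(238, 388) x 1.0 r 97.2 along 0.01
(214, 426) x 0.7 r 72.1 along 0.01
[ 3.01516686e-03 -1.58830042e+01] [ -2.51152705 -14.75107866]
[ 0.48094986 13.93028586] [-2.03190351 15.16756116]
[-26.30855562 -22.5554753 ]
[ 28.36883335 -23.77317472]
[-23.09769347  25.15668459]
[29.2666394  24.68076359]
```

move_arm:
  series: [0,-0.012,0,0,0,0,0,-0.034,0,0,0,0,0.015,-0.05,0,0,0,0,0.04,-0.055,0,0,0,0,0.063,-0.055,0,0,0,0]

```text
time_s: 3.98
ee_pos: [462.2, 242.0, 159.5]
tcp_rot: [2.279, 2.161, -0.003]
ft_force: [0.6, 0.6, 0.8]
finger_gap: -0.001
```

```bash
cat >> h.py <<'E'
def plan2(x,y,z,ang):
    """ang: tool x direction measured from local x, deg"""
    from cell import read_state
    s=read_state();R=Rn.from_rotvec(s["tcp_rot"])
    p=np.array([*l2w(x,y),z]);a=YAW+np.radians(ang)
    e=np.array([np.cos(a),np.sin(a),0]);tz=np.array([0,0,-1.]);Rt=Rn.from_matrix(np.c_[e,np.cross(tz,e),tz])
    print("t",round(s["time_s"],2),"local",w2l(s["ee_pos"]).round(1),"z",s["ee_pos"][2].round(1),"F",s["ft_force"].round(1),"j",s["joints"].round(2))
    print("shift m",(R.inv().apply(p-s["ee_pos"])/1000).round(4),"turn deg",np.degrees((R.inv()*Rt).as_rotvec()).round(2))
E
python3 -c "
from h import *
plan2(-30,115,160,0);plan2(-30,115,160,180)
"
```

```text
t 3.98 local [-82.1 115.3] z 159.5 F [0.6 0.6 0.8] j [-0.28  0.36 -0.31  1.95  0.15  0.85  0.85]
shift m [-0.0003  0.0521 -0.0005] turn deg [8.0e-02 1.1e-01 9.0e+01]
t 3.98 local [-82.1 115.3] z 159.5 F [0.6 0.6 0.8] j [-0.28  0.36 -0.31  1.95  0.15  0.85  0.85]
shift m [-0.0003  0.0521 -0.0005] turn deg [-1.1e-01  8.0e-02 -9.0e+01]
```

move_arm:
  series: [0,0,0,0,0,6,0,0,0,0,0,13,0,0,0,0,0,20,0,0,0,0,0,27,0,0,0,0,0,34]

```text
time_s: 4.4
ee_pos: [462.8, 242.1, 159.7]
tcp_rot: [2.814, 1.392, -0.0]
ft_force: [1.2, 0.5, 0.0]
finger_gap: 0.001
```

move_arm:
  series: [0,0,0,0,0,7,0,0,0,0,0,14,0,0,0,0,0,21,0,0,0,0,0,28,0,0,0,0,0,35]

```text
time_s: 4.82
ee_pos: [463.4, 242.1, 159.9]
tcp_rot: [3.104, 0.471, 0.003]
ft_force: [0.2, -0.1, 0.5]
finger_gap: 0.004
```

```bash
python3 -c "
from h import *
plan2(0,115,160,0)
"
```

```text
t 4.82 local [-80.9 115.4] z 159.9 F [ 0.2 -0.1  0.5] j [-0.48  0.35 -0.07  1.95  0.03  0.84 -0.26]
shift m [0.0757 0.0285 0.0001] turn deg [ 0.1  -0.11 20.31]
```

move_arm:
  series: [0.015,0.006,0,0,0,6,0.04,0.015,0,0,0,12,0.06,0.023,0,0,0,18,0.075,0.028,0,0,0,20.3,0.0757,0.0285,0,0,0,20.3]

```text
time_s: 5.23
ee_pos: [548.1, 236.4, 160.5]
tcp_rot: [3.139, -0.09, 0.01]
ft_force: [0.3, -0.5, 0.1]
finger_gap: 0.002
```

```bash
python3 -c "
from h import *
snap('e');crop('e')
plan2(0,70,160,0)
"
```

```text
t 5.33 local [  0.3 114.7] z 159.8 F [-0.9 -0.3 -0.1] j [-0.48  0.46  0.02  1.78 -0.01  0.9  -0.5 ]
shift m [-0.0003  0.0447 -0.0001] turn deg [ 0.1  -0.13  0.03]
```

View pics/e_c.png

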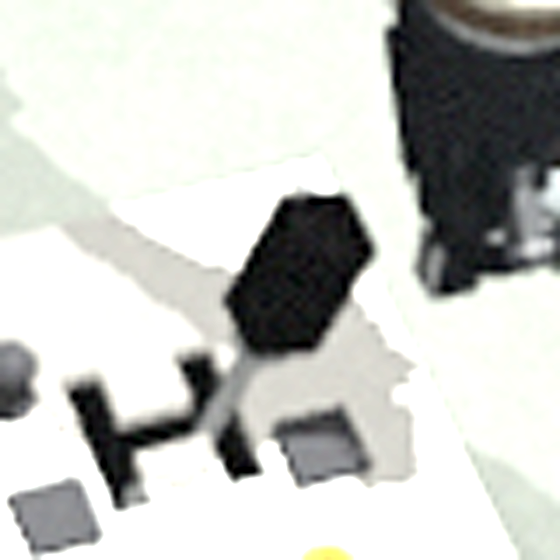

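move_arm:
  series: [0,0.01,0,0,0,0,0,0.02,0,0,0,0,0,0.03,0,0,0,0,0,0.04,0,0,0,0,0,0.05,0,0,0,0]

```text
time_s: 5.75
ee_pos: [541.6, 186.7, 160.5]
tcp_rot: [3.14, -0.082, 0.005]
ft_force: [0.1, 1.4, 1.8]
finger_gap: 0.001
```

```bash
python3 -c "
from h import *
snap('f');crop('f')
plan2(0,20,160,0)
"
```

```text
t 5.85 local [ 0.7 62.2] z 160.5 F [0.2 1.2 1.1] j [-0.41  0.42  0.04  1.84 -0.02  0.88 -0.42]
shift m [-0.0006  0.0422  0.0006] turn deg [ 0.13 -0.17 -0.13]
```

View pics/f_c.png

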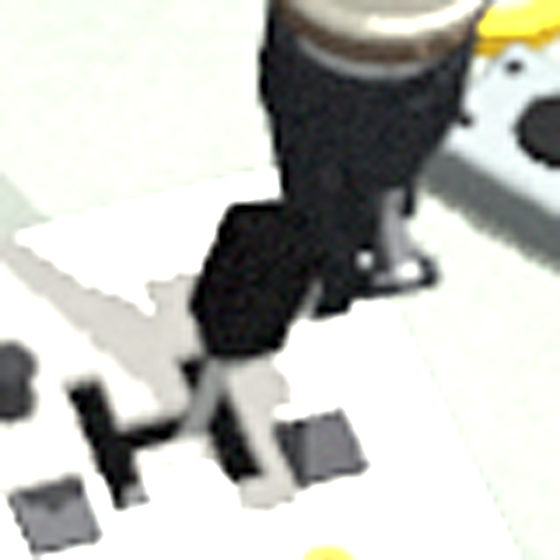

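move_arm:
  series: [0,0.008,0,0,0,0,0,0.018,0,0,0,0,0,0.028,0,0,0,0,0,0.038,0,0,0,0,0,0.046,0,0,0,0]

```text
time_s: 6.27
ee_pos: [540.0, 138.1, 161.2]
tcp_rot: [3.138, -0.086, 0.007]
ft_force: [0.9, 2.4, 0.5]
finger_gap: -0.001
```

```bash
python3 -c "
from h import *
snap('g');crop('g')
plan2(0,-15,160,0)
"
```

```text
t 6.37 local [ 0.6 14.1] z 160.4 F [-0.   0.9  0.2] j [-0.34  0.4   0.05  1.88 -0.02  0.87 -0.34]
shift m [-0.0005  0.0291  0.0005] turn deg [ 0.19 -0.14 -0.27]
```

View pics/g_c.png

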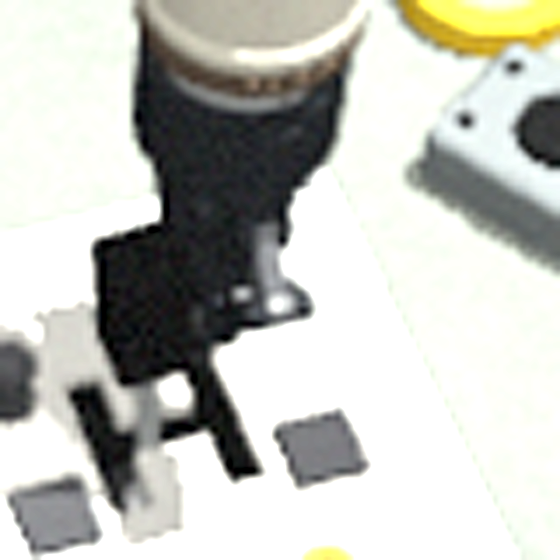

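move_arm:
  series: [0,0.007,0,0,0,0,0,0.014,0,0,0,0,0,0.021,0,0,0,0,0,0.027,0,0,0,0,0,0.03,0,0,0,0]

```text
time_s: 6.78
ee_pos: [537.0, 105.1, 159.9]
tcp_rot: [3.136, -0.092, 0.001]
ft_force: [-0.2, 2.4, -3.4]
finger_gap: -0.004
```

```bash
python3 -c "
from h import *
snap('h');crop('h')
plan2(0,-18,160,0)
"
```

```text
t 6.88 local [ -0.  -16.6] z 160.1 F [-0.3  1.3 -1.1] j [-0.29  0.38  0.06  1.9  -0.02  0.86 -0.28]
shift m [0.     0.0014 0.0001] turn deg [ 0.21 -0.08 -0.33]
```

View pics/h_c.png

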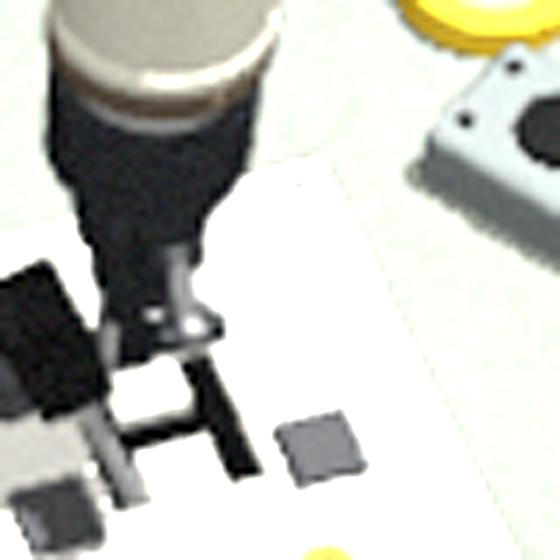

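View pics/h.png

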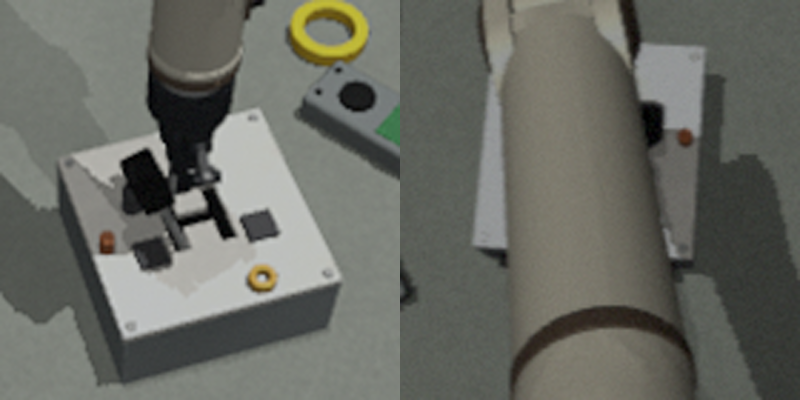

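```bash
cat >> h.py <<'E'
def axis(t,a,r):
    ex=np.array([np.cos(YAW),np.sin(YAW),0]);ey=np.array([-np.sin(YAW),np.cos(YAW),0])
    up=ey*np.sin(a)+np.array([0,0,1])*np.cos(a)
    return np.array([*C,20.])+r*(np.sin(t)*ex+np.cos(t)*up)
E
python3 -c "
from h import *
f=pickle.load(open('pics/sh.pkl','rb'))
for a in (-.2,-.27,-.33):
 for t in (-.1,0,.1):
  print(a,t,((proj(f,[axis(t,a,r) for r in (40,79,135,165,195)])-[270,130]+.5)*7-.5).round(0).tolist())
crop('h',u0=245,v0=150,w=80,h=70,s=8)
"
```

```text
-0.2 -0.1 [[133.0, 476.0], [118.0, 420.0], [94.0, 336.0], [81.0, 289.0], [67.0, 240.0]]
-0.2 0 [[136.0, 483.0], [124.0, 435.0], [105.0, 362.0], [94.0, 321.0], [83.0, 278.0]]
-0.2 0.1 [[140.0, 491.0], [131.0, 451.0], [117.0, 390.0], [109.0, 355.0], [101.0, 319.0]]
-0.27 -0.1 [[127.0, 478.0], [105.0, 425.0], [72.0, 345.0], [53.0, 300.0], [33.0, 253.0]]
-0.27 0 [[130.0, 486.0], [111.0, 440.0], [82.0, 371.0], [66.0, 332.0], [49.0, 291.0]]
-0.27 0.1 [[133.0, 493.0], [118.0, 456.0], [94.0, 399.0], [81.0, 367.0], [67.0, 333.0]]
-0.33 -0.1 [[122.0, 480.0], [94.0, 430.0], [53.0, 353.0], [29.0, 310.0], [5.0, 266.0]]
-0.33 0 [[125.0, 488.0], [100.0, 445.0], [63.0, 379.0], [42.0, 342.0], [21.0, 304.0]]
-0.33 0.1 [[128.0, 496.0], [107.0, 461.0], [75.0, 407.0], [57.0, 377.0], [38.0, 346.0]]
```

View pics/h_c.png

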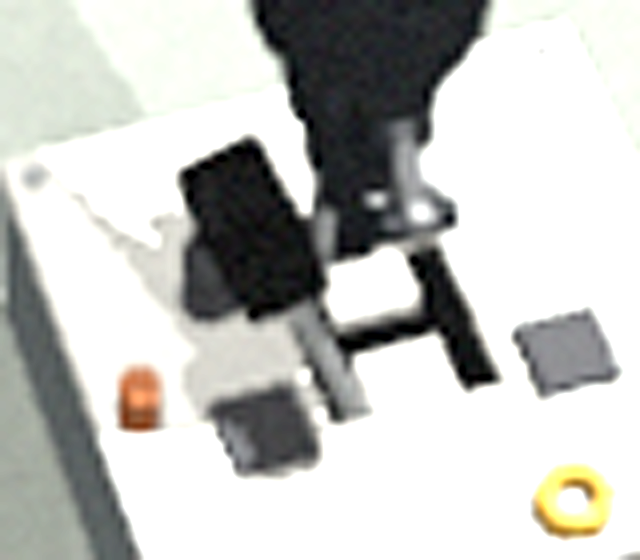

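move_arm:
  series: [0,0.001,0,0,0,0,0,0.0025,0,0,0,0,0,0.0025,0,0,0,0,0,-0.01,0,0,0,0,0,-0.03,0,0,0,0]

```text
time_s: 7.3
ee_pos: [539.3, 133.3, 160.2]
tcp_rot: [3.134, -0.099, 0.002]
ft_force: [0.2, 0.2, 0.0]
finger_gap: -0.003
```

move_arm:
  series: [0.02,-0.005,0,0,0,0,0.05,-0.005,0,0,0,0,0.075,-0.005,0,0,0,0,0.08,-0.005,0,0,0,0,0.08,-0.005,0,0,0,0]

```text
time_s: 7.72
ee_pos: [621.1, 132.6, 160.2]
tcp_rot: [3.133, -0.101, 0.004]
ft_force: [-1.2, -0.4, -0.4]
finger_gap: 0.001
```

```bash
python3 -c "
from h import *
plan2(80,-53,160,90)
snap('i');crop('i',u0=245,v0=150,w=80,h=70,s=8)
"
```

```text
t 7.72 local [82.5 14.5] z 160.2 F [-1.2 -0.4 -0.4] j [-0.3   0.52  0.06  1.68 -0.03  0.94 -0.3 ]
shift m [-0.0017  0.0675  0.0006] turn deg [  0.45   0.2  -90.65]
```

View pics/i.png

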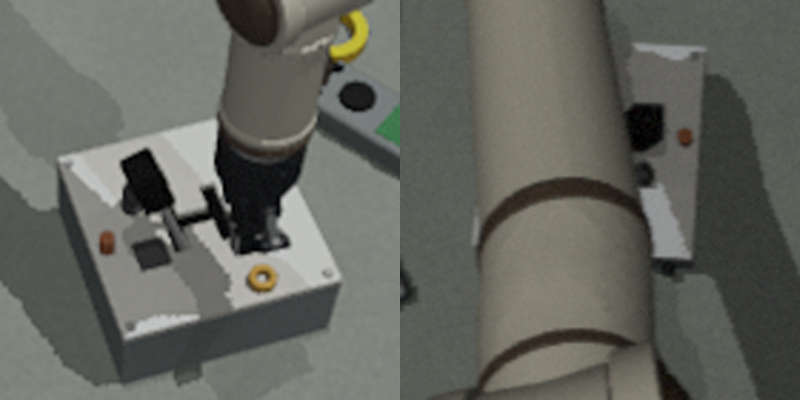

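move_arm:
  series: [0.004,0,0,0,0,-6,0.008,0,0,0,0,-13,0.008,0,0,0,0,-20,0.008,0,0,0,0,-27,0.008,0,0,0,0,-34]

```text
time_s: 8.23
ee_pos: [625.0, 133.1, 159.9]
tcp_rot: [3.022, 0.832, -0.005]
ft_force: [-0.4, -0.1, -0.3]
finger_gap: 0.003
```

move_arm:
  series: [0,0,0,0,0,-7,0,0,0,0,0,-14,0,0,0,0,0,-21,0,0,0,0,0,-28,0,0,0,0,0,-35]

```text
time_s: 8.65
ee_pos: [623.4, 133.4, 160.0]
tcp_rot: [2.627, 1.712, -0.01]
ft_force: [0.1, -0.2, 0.3]
finger_gap: -0.001
```

```bash
python3 -c "
from h import *
plan2(75,-53,160,90)
"
```

```text
t 8.65 local [84.7 15.4] z 160.0 F [ 0.1 -0.2  0.3] j [-0.1   0.54 -0.21  1.66  0.14  0.96  0.79]
shift m [-0.0674  0.0152  0.0006] turn deg [ -0.03   0.48 -20.78]
```

move_arm:
  series: [-0.01,0.002,0,0,0,-6,-0.03,0.006,0,0,0,-13,-0.05,0.011,0,0,0,-19,-0.0674,0.015,0,0,0,-20.8,-0.0674,0.015,0,0,0,-20.8]

```text
time_s: 9.07
ee_pos: [608.1, 60.3, 160.4]
tcp_rot: [2.279, 2.155, -0.018]
ft_force: [-0.0, -0.8, 0.2]
finger_gap: -0.002
```

```bash
python3 -c "
from h import *
plan2(15,-53,160,90)
snap('j')
"
```

```text
t 9.07 local [ 73.3 -58.4] z 160.4 F [-0.  -0.8  0.2] j [ 0.07  0.51 -0.29  1.72  0.18  0.94  1.22]
shift m [ 0.0052 -0.0583  0.0006] turn deg [-0.21  0.7  -0.17]
```

View pics/j.png

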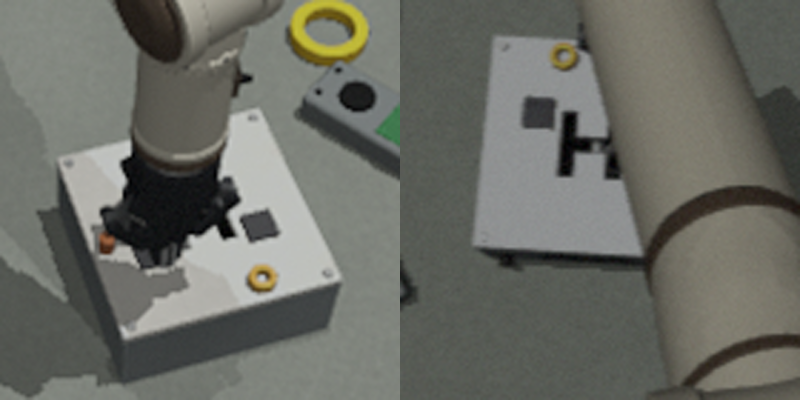

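move_arm:
  series: [0.002,-0.01,0,0,0,0,0.005,-0.022,0,0,0,0,0.005,-0.034,0,0,0,0,0.005,-0.044,0,0,0,0,0.005,-0.054,0,0,0,0]

```text
time_s: 9.58
ee_pos: [555.1, 74.8, 161.4]
tcp_rot: [2.276, 2.158, -0.009]
ft_force: [2.4, 0.6, 0.1]
finger_gap: 0.001
```

```bash
python3 -c "
from h import *
plan2(-20,-51,160,90)
"
```

```text
t 9.58 local [ 19.6 -46.7] z 161.4 F [2.4 0.6 0.1] j [ 0.06  0.42 -0.3   1.85  0.17  0.89  1.19]
shift m [-0.0043 -0.0396  0.0014] turn deg [-0.03  0.45 -0.  ]
```

Contact made (2.4 N). Continue near.

move_arm:
  series: [-0.001,-0.007,0.001,0,0,0,-0.002,-0.014,0.001,0,0,0,-0.003,-0.021,0.001,0,0,0,-0.003,-0.028,0.001,0,0,0,-0.003,-0.034,0.001,0,0,0]

```text
time_s: 10.0
ee_pos: [520.3, 73.4, 160.3]
tcp_rot: [2.276, 2.158, -0.01]
ft_force: [1.9, 0.1, -0.5]
finger_gap: -0.001
```

```bash
python3 -c "
from h import *
plan2(-22,-51,160,90)
snap('k')
"
```

```text
t 10.0 local [-15.1 -49.9] z 160.3 F [ 1.9  0.1 -0.5] j [ 0.06  0.37 -0.31  1.94  0.16  0.86  1.18]
shift m [-0.0011 -0.0069  0.0003] turn deg [-0.04  0.45 -0.02]
```

View pics/k.png

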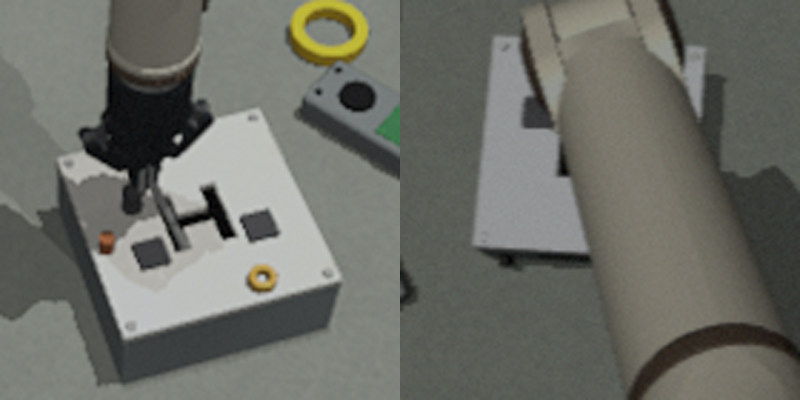

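move_arm:
  series: [0,-0.002,0,0,0,0,0,-0.004,0,0,0,0,0,-0.006,0,0,0,0,0,-0.008,0,0,0,0,0,-0.008,0,0,0,0]

```text
time_s: 10.52
ee_pos: [512.0, 73.6, 160.3]
tcp_rot: [2.276, 2.158, -0.011]
ft_force: [3.5, -0.1, -1.3]
finger_gap: -0.005
```

```bash
python3 -c "
from h import *
plan2(-22,-51,160,90)
snap('l')
"
```

```text
t 10.52 local [-23.4 -50.2] z 160.3 F [ 3.5 -0.1 -1.3] j [ 0.06  0.36 -0.32  1.96  0.15  0.85  1.18]
shift m [-0.0008  0.0014  0.0003] turn deg [-0.06  0.48 -0.01]
```

View pics/l.png

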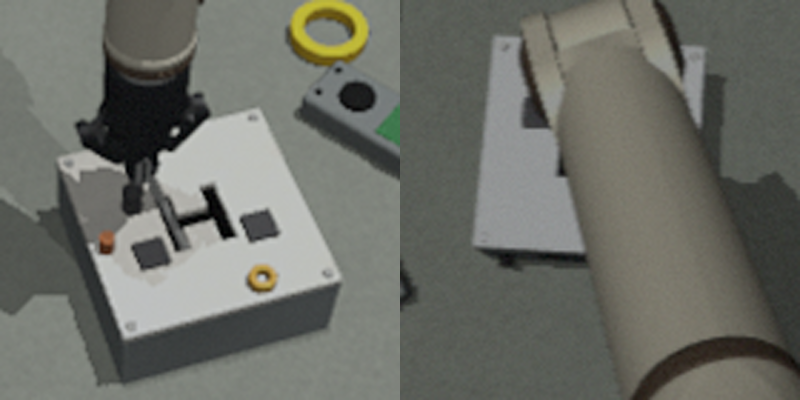

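Still no clear stop; push on a few mm.

move_arm:
  series: [0,-0.001,0,0,0,0,0,-0.002,0,0,0,0,0,-0.003,0,0,0,0,0,-0.004,0,0,0,0,0,-0.004,0,0,0,0]

```text
time_s: 11.03
ee_pos: [509.3, 73.7, 160.8]
tcp_rot: [2.275, 2.157, -0.008]
ft_force: [6.3, -0.7, -0.7]
finger_gap: 0.003
```

move_arm:
  series: [0,-0.001,0,0,0,0,0,-0.002,0,0,0,0,0,-0.003,0,0,0,0,0,-0.004,0,0,0,0,0,-0.004,0,0,0,0]

```text
time_s: 11.45
ee_pos: [507.4, 73.7, 161.5]
tcp_rot: [2.273, 2.154, -0.002]
ft_force: [8.3, -2.2, -1.8]
finger_gap: 0.001
```

move_arm:
  series: [0,0.01,0,0,0,0,0,0.035,0,0,0,0,0,0.065,0,0,0,0,0,0.095,0,0,0,0,0,0.12,0,0,0,0]

```text
time_s: 11.87
ee_pos: [627.9, 67.0, 161.6]
tcp_rot: [2.275, 2.155, -0.006]
ft_force: [0.1, 0.2, -0.3]
finger_gap: 0.004
```

move_arm:
  series: [0,0,-0.02,0,0,0,0.02,0,-0.05,0,0,0,0.05,0,-0.08,0,0,0,0.085,0,-0.09,0,0,0,0.12,0,-0.09,0,0,0]

```text
time_s: 12.28
ee_pos: [635.4, 188.9, 254.3]
tcp_rot: [2.276, 2.152, -0.001]
ft_force: [1.0, 0.5, -0.3]
finger_gap: 0.0
```

```bash
python3 -c "
from h import *
plan2(0,150,250,90)
snap('m');crop('m',u0=245,v0=130,w=80,h=70,s=8)
f=pickle.load(open('pics/sm.pkl','rb'))
for t in (-.25,-.3,-.338):
  print(t,((proj(f,[axis(t,-.33,r) for r in (79,135,165,195)])-[245,130]+.5)*8-.5).round(0).tolist())
"
```

```text
t 12.28 local [93.7 71.4] z 254.3 F [ 1.   0.5 -0.3] j [-0.11  0.5  -0.32  1.51  0.18  1.16  1.05]
shift m [ 0.0783 -0.094   0.0032] turn deg [ 0.37  0.38 -0.17]
-0.25 [[298.0, 468.0], [244.0, 364.0], [214.0, 306.0], [183.0, 246.0]]
-0.3 [[296.0, 461.0], [240.0, 352.0], [209.0, 292.0], [177.0, 229.0]]
-0.338 [[294.0, 456.0], [237.0, 344.0], [205.0, 281.0], [172.0, 217.0]]
```

View pics/m.png

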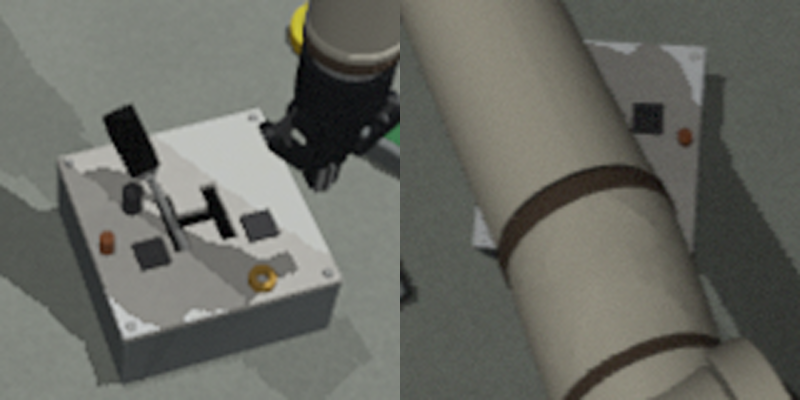

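View pics/m_c.png

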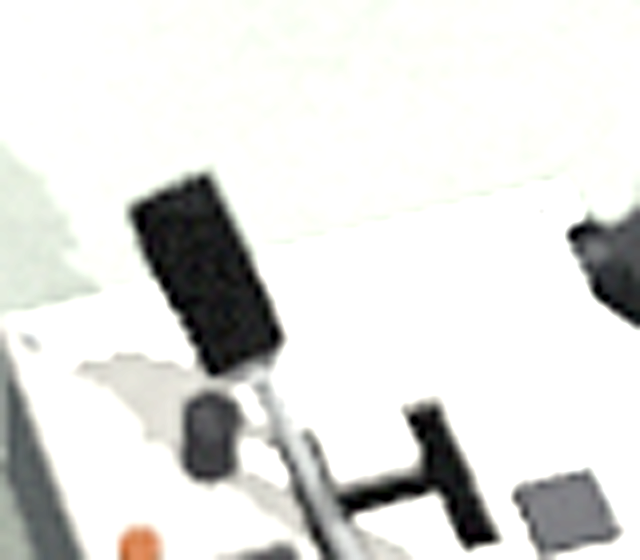

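```bash
python3 -c "
from h import *
import pickle
R={}
for tag,ac in (('a',.33),('m',-.33)):
  f=pickle.load(open(f'pics/s{tag}.pkl','rb'))
  g=f['pixels'].max(2)
  m=(g<42).astype(np.uint8)
  n,l,st,c=cv2.connectedComponentsWithStats(m,connectivity=4)
  e=proj(f,[axis(-.338,ac,165)])[0]
  e2=proj(f,[axis(-.298,ac,165)])[0]
  for i in range(1,n):
    if np.linalg.norm(c[i]-e)<15 and st[i][4]>50: print(tag,c[i].round(2),st[i],'pred home',e.round(2),'pred -.298',e2.round(2))
"
```

```text
a [305.49 157.93] [297 147  18  24 312] pred home [304.65 156.23] pred -.298 [305.73 157.42]
m [270.47 164.06] [262 152  18  25 247] pred home [270.18 164.72] pred -.298 [270.69 166.08]
```

move_arm:
  series: [0.03,0,0,0,0,0,0.065,0,0,0,0,0,0.1,0,0,0,0,0,0.135,0,0,0,0,0,0.17,0,0,0,0,0]

```text
time_s: 12.8
ee_pos: [637.6, 368.1, 249.4]
tcp_rot: [2.268, 2.172, -0.008]
ft_force: [0.1, -0.5, 1.0]
finger_gap: -0.004
```

move_arm:
  series: [0.02,0,0,0,0,0,0.05,0,0,0,0,0,0.07,0,0,0,0,0,0.08,0,0,0,0,0,0.08,0,0,0,0,0]

```text
time_s: 13.22
ee_pos: [638.5, 451.0, 247.1]
tcp_rot: [-2.263, -2.177, 0.013]
ft_force: [-1.4, 0.1, -0.5]
finger_gap: -0.001
```

```bash
python3 -c "
from h import *
snap('n')
f=pickle.load(open('pics/tn.pkl','rb'));f0=pickle.load(open('pics/top0.pkl','rb'))
for nm,F,ac in (('top start',f0,.33),('top now',f,-.33)):
  m=(F['pixels'].max(2)<30).astype(np.uint8)
  n,l,st,c=cv2.connectedComponentsWithStats(m,connectivity=4)
  e=proj(F,[axis(-.338,ac,165)])[0]
  print(nm,'pred',e.round(1),proj(F,[axis(-.25,ac,165)])[0].round(1),[ (c[i].round(1).tolist(),int(st[i][4])) for i in range(1,n) if np.linalg.norm(c[i]-e)<20 and st[i][4]>30])
plan2(0,0,250,90)
"
```

```text
top start pred [193.6 213.5] [193.3 208.2] [([199.9, 206.2], 286)]
top now pred [230.6 215.6] [231.3 210.3] [([224.5, 198.5], 60), ([231.1, 215.7], 201)]
t 13.32 local [ 85.6 329.2] z 247.9 F [-0.1  0.1  0.8] j [-0.46  0.74 -0.33  1.13  0.23  1.32  0.75]
shift m [-0.3283 -0.0888  0.0006] turn deg [-0.25  0.39  0.56]
```

View pics/n.png

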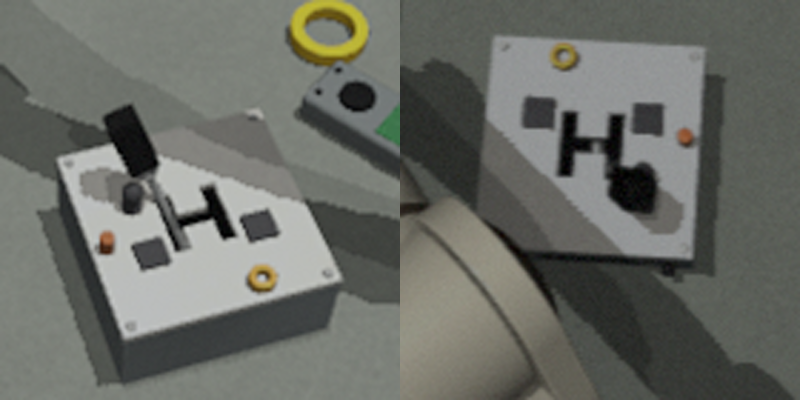

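Both views show the lever home in the near right slot beside the pin. The top-view handle blob is at (231.1, 215.7), against (230.6, 215.6) predicted for full home. The bushing and spacer are where they were, and the arm is clear.

```bash
python3 -c "
from cell import workorder
print(workorder.job_done())"
```

```text
the job is handed in; nothing more can be done
None
```

The lever is in the near right slot beside the pin, and I handed the job in at about 13.3 s. No verdict came back.

**What I did:** I kept the fingers shut and only pushed. I pushed the near face to bring the lever to the cross slot, the left face to take it across to the right leg, and the far face to bring it home. It did not go into either tile slot.

**Last checks:**
- **Stop:** on the last push the force rose from about 3 N to 8 N, as it would against the stop.
- **Lean:** in the top view, the handle's centre is within 1 pixel of where full home (-0.338 rad) should put it. The scene view also agrees within 1 pixel.
- **Bystanders:** the spacer and bushing look unmoved in both views. The meter, adapter, screwdriver and bin were not measured again, but the arm only passed well above the meter and bin.
- **Arm:** it stands clear of everything.

**Disagreements:**
- The first lean readings, taken from the rod's pixels, were off by about 0.03 rad.
- In the pictures from before any push, the handle was off its predicted home position by about 2 pixels in the scene view and 10 in the top view. The top blob included the rod and slot, so I relied on the final views and the force at the stop.

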